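# Clear the canister and find which way its cap twists off

### The arm

A 7-joint arm with a two-finger parallel gripper is mounted at the origin on a cart in front of the work surface, level with it; the furniture and walls round the work are solid. World frame = base frame: x ahead of the robot, y to its left, z up, the work surface at z = 0. Lengths are in m, angles in rad, forces in N, time in s.
With the tool pointing down it reaches from about 0.375 to 0.925 m from the base axis. Payload 3.1 kg.
Tool frame: the origin (TCP) lies between the finger pads; the fingertips stand 19 mm ahead of it and the grasp point (between the pads) is the TCP; z points along the fingers, y is the line along which they close (so a half turn about z gives the same grasp; the last joint's range is limited). The gripper opens to 85 mm and grips with 20 to 120 N. Pads are 22 mm wide; open, the fingers measure 114 mm over their backs; the gripper's body (76 mm by 85 mm) begins 54 mm behind the grasp point. The pads swing forward as they close: fully open they stand 13 mm farther back than shut.
Start: joints at [-1.423, 0.383, 0.044, 1.598, -0.018, 1.161, -0.05], TCP at [0.158, 0.63, 0.25] pointing down, gripper open.
Joint ranges: [-2.61, 2.61], [-0.41, 2.15], [-1.48, 1.57], [0, 2.5], [-1.57, 4.71], [0.05, 1.97], [-2.85, 2.85]. Speed limits (rad/s): [2.79, 2.79, 3.14, 3.14, 3.14, 3.14, 3.14].

### API

Orientations are given as a unit quaternion [x, y, z, w].
In Python, from bench import move_ptp, movel, move_j, move_gripper, pause, inverse_kinematics, read_camera, camera_params, MotionError, sign_off, look_for, tip_of, read_time_s, read_qpos, read_joint_vel, read_effort, read_eef_pos, read_tcp_rot, read_ft_force, read_ft_torque, read_finger_gap, read_grasp_force gives the robot as it stands. Calls block until the motion is done:
- move_ptp(position, orientation): joint-space move of the TCP to a pose.
- movel(position, orientation=None, speed=0.15): straight line of the TCP; orientation=None keeps the orientation; speed is the mean speed in m/s.
- move_j(angles): joint-space move.
- move_gripper(opening, effort=None): finger opening in m; effort is the grip in N (None keeps the last); returns when the fingers have stopped.
- pause(seconds).
- inverse_kinematics(position, orientation): joint angles nearest the present ones, or None.
- read_camera(name): name is "scene" or "top" or "wrist"; returns the picture (420x560x3 uint8, red, green, blue); there is no depth.
- camera_params(name): a dict with "K" (3x3 intrinsics, pixels), "camera_from_world" (4x4, takes a point from world to camera coordinates). Camera axes: x right, y down, z forward; pixel columns grow to the right and rows downward; lengths in m; the calibration is good to about 2 mm. A picture is of the moment at which its call begins: read the wrist's pose just before it. camera_params takes no time and is no camera call; for the wrist camera it gives the pose at the moment of the call.
A pose or a line that the arm cannot do raises MotionError and nothing moves.
- sign_off(): hands the job in; it is judged then, once.
Trained networks look in the newest picture that a camera, given by its name, has taken for a name from the list of things; names that differ only in an ending like _2 or _b are one class to them, and where a whole thing is asked for, a point or a joint stands for the part that bears it (a point fixed in the world has none). Each returns a list of dicts, best first, with "confidence" (0 to 1); they miss things now and then, are a little off and sometimes report something else, mostly with a low value. They report only what shows in the picture. A call takes as long as a camera call. They do not tell look-alikes from the thing itself.
- look_for(camera, name): "at" ([column, row] in pixels, amid what is visible of it).
- tip_of(camera, name): "at" ([column, row] in pixels: a listed point, or the origin of a listed thing).
Readings, each from a call of its own:
- read_time_s(): time.
- read_qpos(): joint angles.
- read_joint_vel(): joint speeds.
- read_effort(): joint torques, N m.
- read_eef_pos(): TCP position.
- read_tcp_rot(): TCP orientation.
- read_ft_force(): force on the tool from outside, world axes, zero at the start.
- read_ft_torque(): the same for the moment, N m.
- read_finger_gap(): finger opening in m.
- read_grasp_force(): force on a finger pad.
Only numpy, scipy, OpenCV 4.12 (cv2) and the standard library are available. Lean on these libraries where they do the work, as an engineer would, in place of code of your own. Each camera call takes 0.05 s, during which the arm holds its last target. There are 200 camera calls.

### The job

Take the thread spool off the cap of the small metal canister and stand it upright in the wooden tray. Then open the canister: nobody remembers whether its cap has an ordinary or a reverse thread, so find out which way it turns, twist it free, lift it off and finish while holding it still and level in the gripper, straight above the canister with its underside about 10 cm above the rim. Leave the cutters, the tape roll and the glue tube where they lie.

Things in the scene. Friction and masses are not known exactly. Their poses are not given: they have to be found in the camera images.
- canister: Small round aluminium canister, 52 mm outside diameter, rim 55 mm above the desk, on a round foot 80 mm across and 5 mm thick screwed to the desk: it does not move. Origin at the centre of its underside, on the desk; z up along its axis.
- cap: Black fluted round twist cap, 120 g. Its grip part, 46 mm in diameter and 24 mm high with a flat top, sits on the rim; below it a plug with three lugs reaches 19 mm down into the canister (lifted 20 mm it is clear). Origin on its axis in the plane that rests on the rim; z up. The thread is ordinary or reverse: this differs from start to start and cannot be seen.
- cap_top (a point): Centre of the cap's flat top, 79 mm above the desk when closed. Closed, the cap lifts only 2.5 mm: its lugs are caught.
- rim (a point): Centre of the canister's mouth at rim height, 55 mm above the desk. Turned the wrong way, the cap comes up dead against a stop after 0.05 to 0.4 rad. Turned the right way (counter-clockwise from above if ordinary, clockwise if reverse) it is free to lift straight up after 0.80 rad from its start, and meets a second stop at 1.1 to 1.45 rad, where it is still free to lift.
- spool: White thread spool, 26 mm in diameter and 35 mm high, 40 g, standing on the cap's flat top at the start. Origin at the centre of its underside, z up along its axis.
- tray: Pale wooden tray lying fixed on the desk, 156 mm (its x) by 215 mm (its y) outside, 46 mm high; walls 8 mm thick; inner floor 6 mm above the desk with findings that offer no resistance. Origin at the centre of its underside. On the way from here to the canister a ring magnifier stands upright on the desk (x 0.57 to 0.75, y 0 to 0.1, over 0.2 m high): swing round in front of it.
- cutters: Blue-handled wire cutters, 130 x 43 x 12 mm, lying on the desk. Bystander. Origin under its middle.
- tape: Roll of tan masking tape lying flat, 96 mm across, 25 mm high. Bystander. Origin at the centre of its underside.
- glue: Glue tube, 27 x 98 x 19 mm, lying on the desk. Bystander. Origin under its middle.
Things that resemble listed ones, but are neither listed nor needed, are in the scene too. Leave any red look-alike of the spool alone.

How it is judged:
By the outcome, as a careful person would: the job done as asked, in the order asked, and still so for the second after the job is handed in, while the arm keeps its last pose, push and grip.
It also fails if it takes over 51 s, if anything falls off the work surface, if the arm or the gripper's body presses on something with over 40 N, if the wrist force passes 120 N, or if a joint passes its speed limit or range.

## Working session

There is one attempt and no reset: what is moved stays moved. The work goes in short steps, each a Python script; the robot and the scene stay as the last script left them, time stands still between calls to the robot, and variables do not carry over. Pictures are saved under pics/ and viewed, at most 10 in all, crops included, and the job is handed in when it is done.

```bash
mkdir -p pics; ls; cat > h.py <<'E'
import numpy as np, cv2
from bench import *
def pix2w(cam,px,z,P=None):
    P=P or camera_params(cam); K=np.array(P["K"]);T=np.array(P["camera_from_world"])
    d=T[:3,:3].T@np.linalg.solve(K,[px[0],px[1],1]); o=-T[:3,:3].T@T[:3,3]
    return o+d*(z-o[2])/d[2]
def save(cam,name):
    im=read_camera(cam); cv2.imwrite(f"pics/{name}.png",im[:,:,::-1]); return im
E
python3 - <<'E'
from h import *
a=save("scene","s0");b=save("top","t0")
Z=dict(spool=.0795+.017,cap_top=.079,cap=.067,rim=.055,tray=.0,cutters=.006,tape=.0125,glue=.01,canister=.03)
for c in("scene","top"):
    for n in Z:
        for f,z in((look_for,Z[n]),):
            for r in f(c,n)[:3]: print(c,n,np.round(r["at"],0),round(r["confidence"],2),pix2w(c,r["at"],z).round(3))
    for n,z in(("spool",.079),("cap_top",.079),("tray",0)):
        for r in tip_of(c,n)[:2]: print(c,"tip",n,np.round(r["at"],0),round(r["confidence"],2),pix2w(c,r["at"],z).round(3))
print(read_tcp_rot(),read_time_s())
cv2.imwrite("pics/st.png",cv2.resize(np.hstack([a,b])[:,:,::-1],(800,300)))
E
```

```text
pics
scene spool [214. 183.] 0.83 [0.45  0.204 0.097]
scene spool [180. 194.] 0.64 [0.379 0.216 0.097]
scene spool [176. 231.] 0.61 [0.321 0.128 0.097]
scene cap_top [220. 195.] 0.9 [0.45  0.186 0.079]
scene cap_top [416. 268.] 0.41 [ 0.59  -0.189  0.079]
scene cap [218. 195.] 0.79 [0.453 0.201 0.067]
scene rim [220. 217.] 0.91 [0.427 0.155 0.055]
scene tray [345. 324.] 0.9 [ 0.466 -0.156  0.   ]
scene cutters [226. 274.] 0.7 [0.373 0.063 0.006]
scene tape [417. 269.] 0.57 [ 0.647 -0.155  0.012]
scene tape [220. 196.] 0.32 [0.491 0.261 0.012]
scene glue [272. 198.] 0.49 [0.574 0.183 0.01 ]
scene canister [219. 214.] 0.59 [0.445 0.189 0.03 ]
scene tip spool [201. 262.] 0.83 [0.321 0.05  0.079]
scene tip spool [216. 192.] 0.65 [0.45  0.2   0.079]
scene tip cap_top [220. 185.] 0.54 [0.466 0.213 0.079]
scene tip tray [339. 330.] 0.64 [ 0.45  -0.159  0.   ]
top spool [220. 276.] 0.53 [0.36  0.195 0.097]
top spool [258. 275.] 0.53 [0.366 0.111 0.097]
top spool [226. 240.] 0.5 [0.441 0.186 0.097]
top cap_top [224. 237.] 0.63 [0.45  0.194 0.079]
top cap [227. 239.] 0.75 [0.449 0.189 0.067]
top rim [228. 245.] 0.64 [0.436 0.188 0.055]
top tray [374. 247.] 0.86 [ 0.453 -0.164  0.   ]
top cutters [282. 275.] 0.93 [0.375 0.057 0.006]
top tape [361. 148.] 0.81 [ 0.702 -0.13   0.012]
top glue [237. 194.] 0.76 [0.569 0.178 0.01 ]
top glue [356. 173.] 0.44 [ 0.636 -0.117  0.01 ]
top canister [228. 243.] 0.91 [0.444 0.19  0.03 ]
top tip spool [257. 276.] 0.68 [0.367 0.115 0.079]
top tip spool [221. 279.] 0.42 [0.355 0.193 0.079]
top tip cap_top [219. 231.] 0.55 [0.464 0.206 0.079]
top tip tray [374. 249.] 0.63 [ 0.447 -0.164  0.   ]
[ 1.22541641e-01  9.92463373e-01 -8.90720318e-06 -1.17187614e-05] 1.3
```

View pics/s0.png

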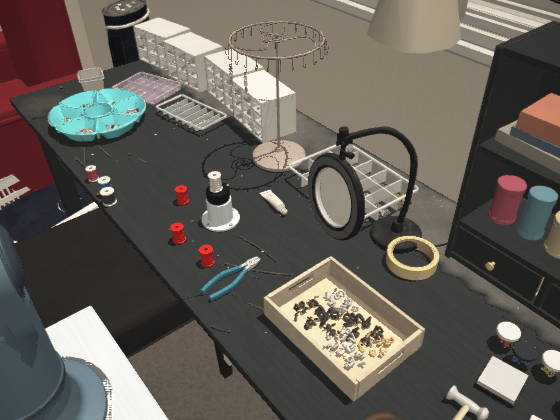

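View pics/t0.png

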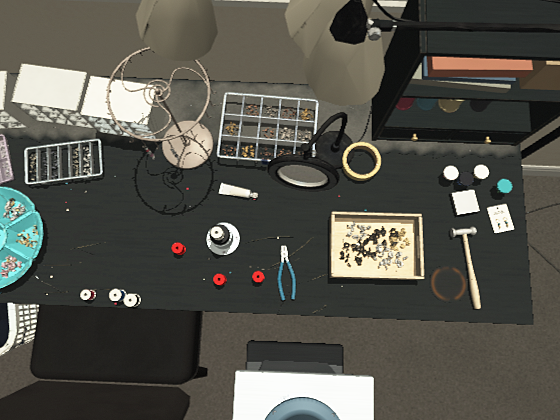

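The spool is on the cap at top (218,230) / scene (214,181), and the canister stands near (0.445, 0.19). The tray is square to the world axes near (0.45, -0.16). The red look-alikes stand at about (0.36, 0.11), (0.36, 0.19) and (0.44, 0.29). Next I move to a lookout above the canister and refine with the wrist camera.

```bash
cat >> h.py <<'E'
def Q(psi): return [np.cos(psi/2),np.sin(psi/2),0,0]  # tool down, tool x at heading psi
E
python3 - <<'E'
from h import *
for d in range(-180,181,30):
    q=inverse_kinematics([.445,.19,.2],Q(np.radians(d))); q2=inverse_kinematics([.445,-.16,.2],Q(np.radians(d)))
    print(d,None if q is None else np.round(q,2),None if q2 is None else np.round(q2,2))
move_ptp([.445,.19,.30],Q(np.radians(166)))
print(read_time_s(),read_qpos())
P=camera_params("wrist"); save("wrist","w0")
for n,z in(("spool",.0965),("cap_top",.079),("cap",.067),("canister",.03)):
    for f in(look_for,tip_of):
        zz=z if f is look_for else dict(spool=.079,cap_top=.079,cap=.055,canister=0)[n]
        for r in f("wrist",n)[:3]: print(f.__name__,n,np.round(r["at"],0),round(r["confidence"],2),pix2w("wrist",r["at"],zz,P).round(4))
E
```

```text
-180 [-0.86  0.12  0.4   2.05 -0.06  0.97  1.14] [-0.83  0.2   1.2   2.1  -0.22  0.98  2.06]
-150 [-0.8   0.12  0.34  2.05 -0.05  0.97  1.65] [-0.9   0.25  1.3   2.1  -0.29  0.99  2.65]
-120 [-0.76  0.12  0.29  2.05 -0.04  0.97  2.17] [ 1.21  0.24 -1.03  2.02  0.24  1.01  2.68]
-90 [-0.71  0.12  0.23  2.05 -0.03  0.98  2.68] [-0.96  0.36  1.42  2.1  -0.42  1.03 -2.46]
-60 [-1.67  0.42  1.41  2.08 -0.48  1.05 -2.63] [-0.96  0.36  1.42  2.1  -0.42  1.03 -1.94]
-30 [-1.67  0.42  1.41  2.08 -0.48  1.05 -2.11] [-0.96  0.36  1.42  2.1  -0.42  1.03 -1.41]
0 [-1.1   0.13  0.66  2.06 -0.1   0.97 -1.96] [-0.6   0.13  0.93  2.09 -0.13  0.97 -1.18]
30 [-1.09  0.13  0.65  2.06 -0.1   0.97 -1.44] [-0.97  0.44  1.48  2.1  -0.51  1.06 -0.28]
60 [-1.03  0.13  0.58  2.06 -0.09  0.97 -0.93] [-0.94  0.31  1.37  2.1  -0.36  1.01  0.1 ]
90 [-1.    0.13  0.55  2.06 -0.08  0.97 -0.41] [-0.91  0.26  1.32  2.1  -0.31  1.    0.57]
120 [-0.96  0.13  0.5   2.06 -0.07  0.97  0.11] [-0.9   0.25  1.3   2.1  -0.28  0.99  1.07]
150 [-0.91  0.12  0.45  2.06 -0.07  0.97  0.62] [-0.84  0.2   1.22  2.1  -0.23  0.98  1.54
[... 156 characters left out ...]
29532  1.19187459
  0.8440869 ]
call spool [274. 103.] 0.77 [0.3606 0.2062 0.0965]
call spool [295. 189.] 0.76 [0.4559 0.2068 0.0965]
call spool [209. 124.] 0.63 [0.3643 0.1344 0.0965]
call spool [295. 187.] 0.87 [0.4575 0.2071 0.079 ]
call spool [360. 133.] 0.7 [0.4145 0.2925 0.079 ]
call spool [274. 103.] 0.66 [0.3601 0.2059 0.079 ]
call cap_top [293. 185.] 0.96 [0.4543 0.2053 0.079 ]
call cap [288. 174.] 0.83 [0.4429 0.2019 0.067 ]
call cap [293. 180.] 0.98 [0.4544 0.2071 0.055 ]
call cap [295. 184.] 0.42 [0.4601 0.2083 0.055 ]
call canister [292. 163.] 0.57 [0.4362 0.2107 0.03  ]
call canister [296. 174.] 0.87 [0.4582 0.212  0.    ]
call canister [290. 250.] 0.5 [ 0.5726  0.1772 -0.    ]
```

View pics/w0.png

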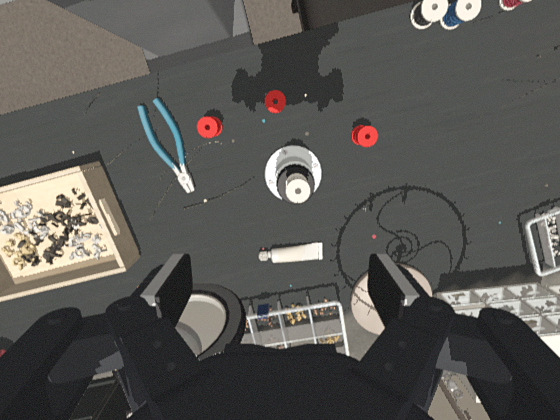

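The spool's top shows at (297,189) and the foot ring centres on about (293,173). That puts the canister at roughly (0.457, 0.207). Now a closer look from the grasp heading.

```bash
python3 - <<'E'
from h import *
psi=np.radians(118)
move_ptp([.457,.207,.20],Q(psi))
P=camera_params("wrist"); im=save("wrist","w1"); print(read_time_s(),read_qpos().round(2))
for n,z in(("spool",.079),("cap_top",.079),("cap",.055),("canister",0)):
    for r in tip_of("wrist",n)[:2]: print(n,np.round(r["at"],0),round(r["confidence"],2),pix2w("wrist",r["at"],z,P).round(4))
# project circles at estimate
K=np.array(P["K"]);T=np.array(P["camera_from_world"]); v=im[:,:,::-1].copy()
for r,z,c in((.04,.005,(0,255,0)),(.013,.114,(0,0,255)),(.023,.079,(255,0,0))):
    t=np.linspace(0,6.28,60); X=np.c_[.457+r*np.cos(t),.207+r*np.sin(t),0*t+z,0*t+1]@T.T
    u=X[:,:3]@K.T; u=u[:,:2]/u[:,2:]; cv2.polylines(v,[u.round().astype(int)],True,c,1)
cv2.imwrite("pics/w1o.png",v)
E
```

```text
4.4833 [-0.9   0.16  0.43  2.01 -0.08  0.98  0.06]
spool [169. 214.] 0.86 [0.3773 0.1543 0.079 ]
spool [195. 141.] 0.85 [0.3724 0.2213 0.079 ]
cap_top [279. 203.] 0.62 [0.4566 0.2069 0.079 ]
cap [278. 195.] 0.67 [0.4554 0.2077 0.055 ]
canister [282. 180.] 0.71 [0.4578 0.2119 0.    ]
```

View pics/w1o.png

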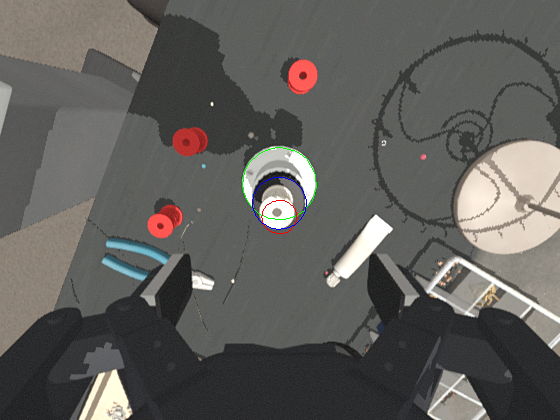

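The projected circles lie on the foot, cap and spool, with the spool top within about 3 px at (277,212). The canister is at (0.457, 0.207). Grasping the spool.

```bash
python3 - <<'E'
from h import *
psi=np.radians(118)
movel([.456,.2075,.104],Q(psi),speed=.1)
move_gripper(.02,25)
print(read_time_s(),read_finger_gap(),read_grasp_force(),read_ft_force(),read_eef_pos())
movel([.456,.2075,.16],speed=.1)
print(read_finger_gap(),read_grasp_force(),read_ft_force())
save("scene","s1"); save("wrist","w2")
c=cv2.imread("pics/s1.png")[120:270,130:330]; w=cv2.imread("pics/w2.png")[60:360,100:460]
cv2.imwrite("pics/c1.png",np.hstack([cv2.resize(c,(400,300)),w]))
E
```

```text
6.3667 0.024600940660380977 25.808450379408896 [-1.30463862 -0.18107544  3.09161937] [0.45605884 0.20755363 0.1043058 ]
0.024817829391147923 25.51681619603187 [0.19559886 0.56692338 0.2450479 ]
```

View pics/c1.png

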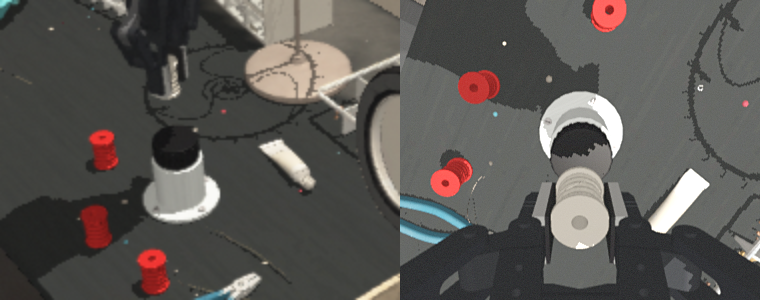

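The spool is upright in the pads and the cap is clear and still seated. Carrying it round to the tray.

```bash
python3 - <<'E'
from h import *
q=Q(np.radians(118))
movel([.456,.2075,.20],q,speed=.2)
movel([.415,.02,.20],q,speed=.25)
movel([.45,-.16,.16],q,speed=.25)
print(read_time_s(),read_finger_gap())
movel([.45,-.16,.045],q,speed=.12)
f0=read_ft_force()[2]
for z in(.036,.034,.033,.032,.031,.030):
    movel([.45,-.16,z],q,speed=.04); f=read_ft_force()[2]-f0
    if f>2: break
print(z,f,read_eef_pos())
move_gripper(.06); movel([.45,-.16,.16],q,speed=.15)
pause(.1); save("wrist","w3"); save("top","t1"); print(read_time_s())
c=cv2.imread("pics/t1.png")[190:300,310:450]
cv2.imwrite("pics/c2.png",np.hstack([cv2.resize(c,(400,314)),cv2.resize(cv2.imread("pics/w3.png"),(400,314))]))
E
```

```text
9.3417 0.02453242097736957
0.031 4.528511662695152 [ 0.45015993 -0.16005682  0.03125853]
13.4667
```

View pics/c2.png

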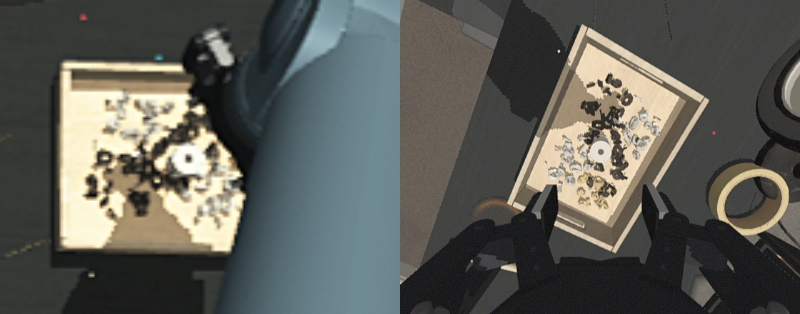

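The spool stands upright in the tray, white disc at (600,150) in the wrist view. Now gripping the cap and probing counter-clockwise.

```bash
python3 - <<'E'
from h import *
q=Q(np.radians(118))
movel([.415,.02,.18],q,speed=.25)
move_gripper(.075)
movel([.457,.207,.15],q,speed=.25)
movel([.457,.207,.0775],q,speed=.1)
print("F",read_ft_force())
move_gripper(.04,60)
print(read_time_s(),read_finger_gap(),read_grasp_force(),read_ft_force(),read_ft_torque(),read_eef_pos())
j0=np.array(read_qpos()); t0=np.array(read_ft_torque())[2]
np.save("j0.npy",j0)
for k in range(1,11):
    j=j0.copy(); j[6]+=.05*k; move_j(j)
    t=read_ft_torque()[2]-t0
    print(round(.05*k,2),round(t,3),round(read_qpos()[6]-j0[6],3),round(read_time_s(),2))
    if abs(t)>.7: break
E
```

```text
F [0.94149269 0.90636902 0.5845959 ]
16.8417 0.044149599147856676 60.44895529747009 [-1.33447789 -1.47837791  6.05009466] [-0.15255583  0.3049596   0.05604195] [0.45759926 0.20737713 0.07861609]
0.05 -0.042 0.049 17.09
0.1 0.024 0.098 17.34
0.15 0.029 0.148 17.59
0.2 -0.021 0.198 17.84
0.25 -0.03 0.248 18.09
0.3 -0.043 0.298 18.34
0.35 -0.006 0.348 18.59
0.4 0.02 0.398 18.84
0.45 -0.028 0.448 19.09
0.5 0.005 0.498 19.34
```

No stop after 0.5 rad, so the thread looks ordinary. I'll turn on to 0.95 rad and test the lift.

```bash
python3 - <<'E'
from h import *
j0=np.load("j0.npy"); t0=read_ft_torque()[2]
for a in(.65,.8,.9,.97):
    j=j0.copy(); j[6]+=a; move_j(j)
    print(a,round(read_ft_torque()[2]-t0,3),round(read_qpos()[6]-j0[6],3))
p=np.array(read_eef_pos()); f0=read_ft_force()[2]; ok=True
for h in(.002,.004,.006,.009):
    movel(p+[0,0,h],speed=.03); f=read_ft_force()[2]-f0; print(h,round(f,2),read_eef_pos()[2]-p[2],read_finger_gap())
    if abs(f)>12: ok=False;break
print(ok,read_time_s(),p,read_tcp_rot())
save("wrist","w4"); save("scene","s2")
c=cv2.imread("pics/s2.png")[120:270,130:330]; w=cv2.imread("pics/w4.png")[60:360,100:460]
cv2.imwrite("pics/c3.png",np.hstack([cv2.resize(c,(400,300)),w]))
E
```

```text
0.65 -0.073 0.646
0.8 -0.049 0.795
0.9 -0.029 0.895
0.97 -0.072 0.966
0.002 -4.06 0.001706243029283877 0.04404582149774379
0.004 -4.22 0.003969415552382477 0.04385344535486233
0.006 -3.55 0.006117871929984586 0.044021747203671475
0.009 -3.96 0.009245787328141408 0.043841081545307366
True 21.375 [0.45760923 0.2074451  0.07866364] [5.59456490e-02 9.98433504e-01 5.96423142e-04 5.16338386e-04]
```

View pics/c3.png

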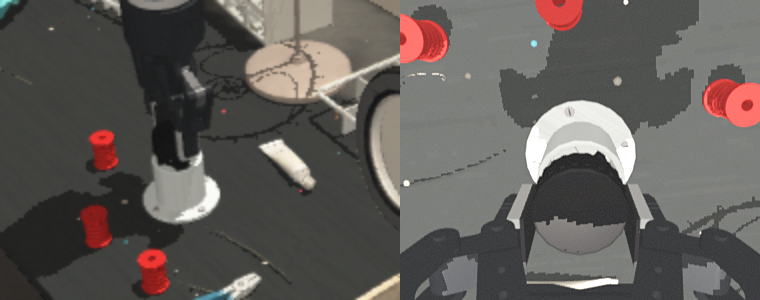

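Lifting past 2.5 mm meets no resistance, and the wrist view shows the cap rising with the pads off the rim. I'll lift the full height and check.

```bash
python3 - <<'E'
from h import *
f0=read_ft_force()
movel([.4576,.2074,.1787],speed=.06)
pause(.4)
print(read_time_s(),read_eef_pos(),read_tcp_rot(),read_finger_gap(),read_grasp_force(),read_ft_force()-np.array(f0),np.abs(read_joint_vel()).max())
P=camera_params("wrist")
save("wrist","w5"); save("scene","s3"); 
print([(r["at"],r["confidence"]) for r in tip_of("scene","cap")[:2]])
PS=camera_params("scene");K=np.array(PS["K"]);T=np.array(PS["camera_from_world"]);u=K@(T@[.4576,.2074,.155,1])[:3];print("expect",u[:2]/u[2])
c=cv2.imread("pics/s3.png")[105:255,130:330]; w=cv2.imread("pics/w5.png")[60:360,100:460]
cv2.imwrite("pics/c4.png",np.hstack([cv2.resize(c,(400,300)),w]))
E
```

```text
23.5417 [0.45758378 0.20737204 0.17864916] [5.59564325e-02 9.98433009e-01 5.22894335e-04 3.61371811e-04] 0.04391734502932235 61.43439173698425 [0.04783181 0.71636826 0.79360622] 0.0013317044101045668
[([212.9, 157.0], 0.82)]
expect [213.96951874 156.25006135]
```

View pics/c4.png

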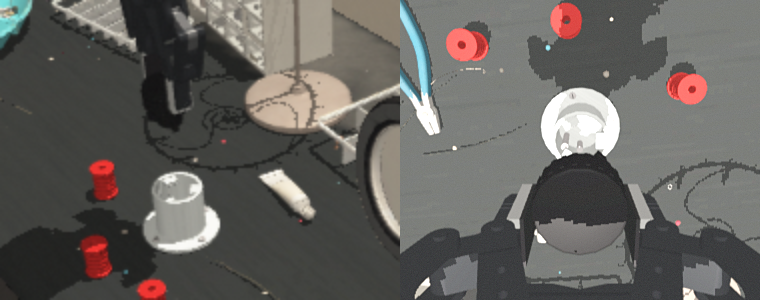

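The canister is open. The cap is held level above it, and its origin shows at (213,157) against an expected (214,156). Handing in.

```bash
python3 -c "
from bench import *
print(sign_off())"
```

```text
the job is handed in; nothing more can be done
None
```

The spool stands upright in the tray, and the cap turned out to have an ordinary thread; I twisted it free counter-clockwise and handed in at about 24 s with it held still and level about 10 cm above the rim.

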